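# Put the tamping station back in service

### The job

The tamping station has just been cleaned. Put the steel cover with the red handle back in the crumb tray and press it down until it sits level and fully home on its ledge. Then test the tamper's red roller switch: press it just until it clicks, without forcing it into its overtravel, and let it go; leave the other things on the counter where they are.

Things in the scene. Friction and masses are not known exactly. Their poses are not given: they have to be found in the camera images.
- cover_grip (a point): Centre of the red bar handle of the loose slotted steel cover, a plate 150 x 100 x 6 mm (along x, y, z of this frame; z up), 0.2 to 0.4 kg. The bar is 100 mm long along x, 14 mm wide, 14 mm high, on a post near each end, free under its middle 70 mm. Its centre lies 36 mm above the plate's underside. Turned half round, the cover fits the tray just as well.
- cover_base (a point): Centre of the underside of the same cover plate, axes as cover_grip.
- tray_ledge (a point): Centre of the fixed black crumb tray's opening, at the height of the ledge (28 mm above the counter) on which the cover's underside finally rests. Opening 160 mm along x by 110 mm along y: 5 mm play round the cover. Outside 184 x 134 mm; the rim stands 12 mm above this point, so the plate's top ends 6 mm below the rim.
- seat_a (a joint): Orange friction seat across the tray's short end at -x, 62 mm from the centre: how far it is pushed down, m. At 0 it stands 7 mm above the ledge, level with it at 0.007. It starts at 0 to 0.003 and carries the cover when that is laid in; it gives way at about 4 N and stays where it is pushed. A press of 10 to 20 N on the middle of the handle seats both ends.
- seat_b (a joint): The same kind of seat at the tray's +x end; often not as high as the other.
- roller (a point): Centre of the red roller (24 mm diameter, 28 mm wide along its axis) at the free end of the tamper's switch lever, 110 mm above the counter at rest. It is pressed down; the lever, 80 mm long, is hinged inside the machine. It turns freely. At rest the axes are as tamper. In front it is free; below is only the 22 mm high foot plate, which ends 5 mm in front of the roller's centre.
- lever (a joint): Angle of the roller lever, rad: 0 at rest, grows as the roller is pressed down. A light spring (about 1.5 N straight down on the roller at first, 3 N at the end; a little more with a leaning tool) for 16 mm of roller travel, up to 0.20, where the switch clicks and the force jumps. It counts as clicked above 0.185. It springs back by itself.
- overtravel (a joint): Overtravel of the switch past its click, rad: stays 0 until the downward press on the roller exceeds about 10 N, then yields at about 1.3 N per mm of further roller travel; more than 0.06 (5 mm of roller travel, about 16 N) ruins the switch. Springs back by itself.
- tamper: Fixed automatic tamper: grey column, black foot and head, 160 mm wide, 205 deep, 320 high. Origin on the counter straight below the resting roller; x points level from the front into the machine, z up. The head overhangs from 4 mm behind the roller's centre, underside 224 mm up, so an upright gripper strikes it: lean the tool, fingers pointing down and in (+x), 30 to 40 degrees off vertical.
- pitcher: Bystander: steel milk pitcher, 80 mm wide, 105 mm high, origin at the centre of its underside.
- cup: Bystander: black takeaway cup, 86 mm wide, 110 mm high, origin at the centre of its underside.
- shaker: Bystander: amber jar with steel cap, 68 mm wide, 100 mm high, origin at the centre of its underside.
- glass: Bystander: glass, 62 mm wide, 75 mm high, origin at the centre of its underside.
- tumbler: Bystander: another such glass, on the robot's side of the counter.
- portafilter: Bystander: portafilter lying flat, 68 mm basket, 30 mm high, red handle to 175 mm along its -y; origin under the basket's centre.
Mind the look-alikes: they are no part of the job. What is shaped like the part that bears cover_grip but turquoise is not meant.

How it is judged (in metres and radians):
On the way, in this order (a step that is already met when the one before it is completed fails the run):
1. the cover lies in the crumb tray, pressed home and level (z of cover_base in the frame of tray_ledge between -0.004 and 0.0025 m and angle between cover_grip's own z axis and vertical below 0.025 rad and horizontal distance between cover_base and tray_ledge below 0.01 m), for 0.2 s.
2. the roller switch is pressed to its click (value of joint lever above 0.185 rad), for 0.1 s.
At the end, for the whole second after the job is handed in: The cover rests in the crumb tray within 2.5 mm of its ledge, within 10 mm of the tray's centre and level within 0.025 rad; the roller lever has sprung back (below 0.03 rad); the bystanders are within 40 mm of where they stood (all of step 1 and value of joint lever below 0.03 rad and value of joint overtravel below 0.02 rad and distance of each of pitcher, cup, shaker, glass, tumbler, portafilter from where it was at the start of the episode below 0.04 m); the robot touches nothing.
It fails at once if the roller switch is forced more than 0.06 rad (5 mm) into its overtravel (value of joint overtravel above 0.06 rad).
It fails at once if a bystander is pushed more than 40 mm or knocked over (distance of any of pitcher, cup, shaker, glass, tumbler, portafilter from where it was at the start of the episode above 0.04 m or angle between any of pitcher, cup, shaker, glass, tumbler, portafilter's own z axis and vertical above 0.5 rad).
It also fails if it takes over 51 s, if anything falls off the work surface, if the arm or the gripper's body presses on something with over 40 N, if the wrist force passes 120 N, or if a joint passes its speed limit or range.

### The arm

A 6-joint arm with a two-finger parallel gripper is mounted at the origin on the work surface. World frame = base frame: x ahead of the robot, y to its left, z up, the work surface at z = 0. Lengths are in m, angles in degrees, forces in N, time in s.
With the tool pointing down it reaches from about 0.35 to 0.875 m from the base axis. Payload 4.2 kg.
Tool frame: the origin (TCP) lies midway between the tips of the shut fingers; the grasp point (between the pads) lies 19 mm behind it; z points along the fingers, y is the line along which they close (so a half turn about z gives the same grasp; the last joint's range is limited). The gripper opens to 87 mm and grips with 3 to 60 N. Pads are 19 mm wide; open, the fingers measure 117 mm over their backs; the gripper's body (75 mm by 190 mm) begins 51 mm behind the grasp point.
Start: joints at [-54.912, 22.042, 0.453, 0, -68.411, -14.817], TCP at [0.217, -0.586, 0.223] pointing down, gripper open.
Joint ranges: [-179.83, 179.83], [-69.29, 118.12], [-61.27, 80.66], [-181.25, 117.63], [-171.15, -9.14], [-177.46, 177.46]. Speed limits (degrees/s): [159.86, 159.86, 180, 180, 180, 180].

### API

Orientations are given as a 3x3 rotation matrix whose columns are the frame's x, y, z axes.
In Python, from station import r, cams gives the robot as it stands.
- The arm moves only by the tool play_rows, never from a script. Its argument "commands" is text: rows parted by semicolons, each of 6 numbers parted by spaces: the shift along the world's x, y, z normalised to -1 to 1, where 1 is 30 mm, then the turn, a rotation vector about the world's x, y, z normalised to -1 to 1, where 1 is 0.15 rad. A call has 1 to 20 rows; each row shifts and turns the commanded pose from where the row before left it; what a row does not reach is not made up. A row lasts 1/10 s, in which the tool goes at most 50 mm and 8.59 degrees, less where a joint would pass 70% of its speed; a pose out of reach is approached as far as the arm can. A call with a number of a shift or a turn outside -1 to 1 is refused whole. A call with a gripper value outside its range is refused whole. "grip" is the finger opening in mm, from 0 to 87, set as the call begins (left out, the last holds). The fingers move at their own pace and stop on an object; the grip force is fixed at half the most. Time passes only in rows, so rows that do not move let the fingers close. It gives the time, the measured TCP pose, the force, the opening and the grip force at its end, in the units of the state.
- r.sense(): the state, without advancing time (a new reading comes with each control period).
- cams.capture(name): name is "scene" or "side" or "wrist"; returns (picture, depth): 400x640x3 uint8, blue, green, red; 400x640 float32, m along the optical axis (not along the pixel's ray), 0 where there is no reading.
- cams.camera_info(name): a dict with "mtx" (3x3 intrinsics, pixels), "R" (3x3) and "t" (3): a world point X has camera coordinates R X + t. Camera axes: x right, y down, z forward; pixel columns grow to the right and rows downward; lengths in m; the calibration is good to about 2 mm. A picture is of the moment at which its call begins: read the wrist's pose just before it. camera_info takes no time and is no camera call; for the wrist camera it gives the pose at the moment of the call.
- r.finish_job(): hands the job in; it is judged then, once.
The state is a dict: "time_s": time; "joints": joint angles; "joint_velocities": joint speeds; "effort": joint torques, N m; "tcp_pos": TCP position; "ee_rot": TCP orientation; "wrist_force": force on the tool from outside, world axes, zero at the start; "moment": the same for the moment, N m; "gripper_width": opening from 0.0 (shut) to 1.0 (fully open); "gripper_force": force on a finger pad.
Only numpy, scipy, OpenCV 4.12 (cv2) and the standard library are available. Lean on these libraries where they do the work, as an engineer would, in place of code of your own. Each camera call takes 0.05 s, during which the arm holds its last target. There are 200 camera calls.

## Working session

There is one attempt and no reset: what is moved stays moved. The work goes in short steps, Python scripts to look and compute and a tool call to move; the robot and the scene stay as the last step left them, time stands still between calls to the robot, and variables do not carry over. Pictures are saved under pics/ and viewed, at most 10 in all, crops included, and the job is handed in when it is done.

Besides the shell and the picture viewer there is one more tool, called after ">>>" as name(argument=value, ...) on one line, values as JSON. play_rows: Moves the arm, as the interface text tells. Scaled input: -1 to 1 covers 30 mm each way for a shift and 0.15 rad each way for a turn. Its arguments: {"type":"object","properties":{"commands":{"type":"string"},"grip":{"type":"number"}},"required":["commands"]}

```bash
mkdir -p pics; python3 - <<'E'
from station import r,cams
import cv2,numpy as np
for n in ("scene","side"):
    p,d=cams.capture(n); i=cams.camera_info(n)
    cv2.imwrite(f"pics/{n}0.png",p); np.savez(f"pics/{n}0.npz",p=p,d=d,**i)
    print(n,np.round(-i["R"].T@i["t"],3))
E
```

```text
scene [ 1.01  -0.973  1.194]
side [-0.168  0.58   0.867]
```

View pics/scene0.png

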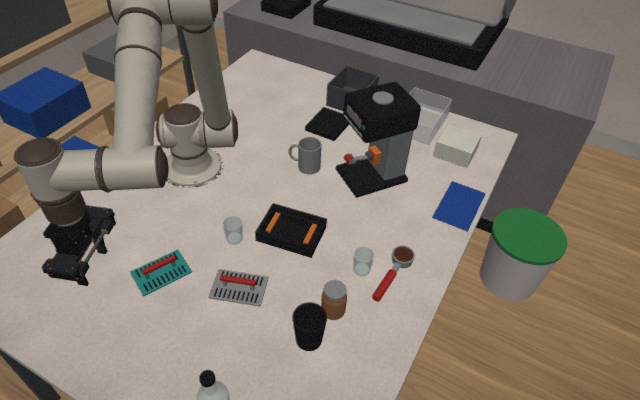

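View pics/side0.png

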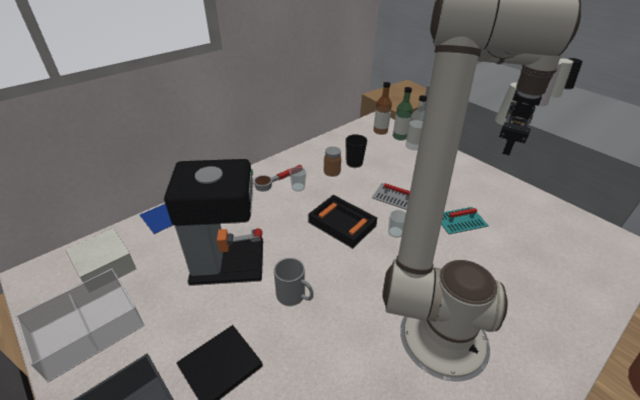

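The scene view shows the steel cover at about (239,287), the turquoise look-alike at (161,271), the tray at (291,229) and the tamper at (380,140), with its roller at (348,158). In the side view the roller is at (257,233). Next I'll get metric positions from the depth images.

```bash
cat > h.py <<'E'
import numpy as np,cv2
def load(n):
    z=np.load(f"pics/{n}.npz"); return z["p"],z["d"],z["mtx"],z["R"],z["t"]
def cloud(d,K,R,t):
    v,u=np.mgrid[:d.shape[0],:d.shape[1]]
    c=np.stack([(u-K[0,2])/K[0,0]*d,(v-K[1,2])/K[1,1]*d,d],-1)
    return (c-t)@R
def red(p):
    b,g,rr=[p[...,k].astype(int) for k in range(3)]
    return (rr>90)&(g<60)&(b<70)&(rr-g>60)
def rect(q):
    return cv2.minAreaRect((q[:,:2]*1000).astype(np.float32))
E
python3 - <<'E'
from h import *
def win(m,a,b,c,e):
    w=np.zeros_like(m); w[c:e,a:b]=1; return m&w
def rep(s,q): print(s,len(q),np.round(np.median(q,0),4),'min',np.round(q.min(0),3),'max',np.round(q.max(0),3)); 
for n,W in (("scene0",dict(cov=(205,275,265,310),tray=(250,335,198,260),rol=(338,358,148,170),mach=(335,425,75,200))),("side0",dict(cov=(368,415,175,215),tray=(300,382,190,250),rol=(248,268,224,242),mach=(160,270,150,290)))):
    p,d,K,R,t=load(n); X=cloud(d,K,R,t); ok=d>0
    print(n)
    q=X[win(red(p)&ok,*W['cov'])]; q=q[q[:,2]>0.02]; rep('handle',q); print(rect(q[q[:,2]>.036]) if (q[:,2]>.036).sum()>5 else '')
    q=X[win(ok&(X[...,2]>.034)&(X[...,2]<.05)&(p.max(-1)<60),*W['tray'])]; rep('rim',q); print(rect(q))
    q=X[win(red(p)&ok,*W['rol'])]; rep('roller',q)
    q=X[win(ok&(X[...,2]>.31)&(X[...,2]<.33),*W['mach'])]; rep('head',q); print(rect(q))
    # bystander heights
    m=(ok&(X[...,2]>.05)&(X[...,2]<.13)).astype(np.uint8)
    nn,l,st,ce=cv2.connectedComponentsWithStats(m)
    for i in range(1,nn):
        if 60<st[i,4]<4000:
            q=X[l==i]; print(' blob',ce[i].round(),st[i,4],'c',((q.min(0)+q.max(0))/2).round(3),'zmax',q[:,2].max().round(3))
E
```

```text
scene0
handle 183 [ 0.4452 -0.3421  0.0426] min [ 0.4   -0.364  0.031] max [ 0.49  -0.32   0.053]
((444.1514587402344, -341.2559814453125), (94.42830657958984, 16.917251586914062), 19.610204696655273)
rim 667 [ 0.475  -0.1148  0.0402] min [ 0.367 -0.171  0.034] max [ 0.565 -0.012  0.048]
((466.4166259765625, -93.73527526855469), (183.2140350341797, 138.601806640625), 8.989160537719727)
roller 37 [0.5096 0.1952 0.1211] min [0.498 0.185 0.111] max [0.521 0.208 0.129]
head 1854 [0.572  0.2688 0.32  ] min [0.455 0.165 0.31 ] max [0.681 0.391 0.33 ]
((568.5039672851562, 280.6678466796875), (191.29713439941406, 164.48257446289062), 53.572784423828125)
 blob [284.   5.] 517 c [-0.344  1.184  0.07 ] zmax 0.091
 blob [616.   5.] 573 c [1.091 2.052 0.085] zmax 0.12
 blob [404.  42.] 2090 c [0.301 1.275 0.098] zmax 0.13
 blob [350.  81.] 795 c [0.302 0.658 0.079] zmax 0.109
 blob [431. 108.] 626 c [0.602 0.661 0.07 ] zmax 0.089
 blob [458. 140.] 980 c [0.781 0.558 0.066] zmax 0.081
 blob [308. 150.] 583 c [0.341 0.211 0.082] zmax 0.114
 blob [381. 159.] 897 c [0.58  0.256 0.09 ] zmax 0.13
 blob
[... 865 characters left out ...]
92285156), (186.82391357421875, 159.25917053222656), 54.18887710571289)
 blob [491.  89.] 2162 c [ 0.647 -1.336  0.09 ] zmax 0.129
 blob [382. 116.] 252 c [ 0.79  -0.652  0.09 ] zmax 0.13
 blob [407. 126.] 480 c [ 0.658 -0.667  0.09 ] zmax 0.13
 blob [355. 146.] 447 c [ 0.691 -0.382  0.082] zmax 0.113
 blob [332. 156.] 298 c [ 0.699 -0.267  0.077] zmax 0.104
 blob [297. 174.] 184 c [ 0.712 -0.106  0.064] zmax 0.077
 blob [396. 218.] 205 c [ 0.321 -0.2    0.064] zmax 0.078
 blob [216. 249.] 1267 c [0.551 0.29  0.09 ] zmax 0.13
 blob [290. 277.] 903 c [0.336 0.211 0.079] zmax 0.108
 blob [449. 336.] 1027 c [-0.01   0.036  0.09 ] zmax 0.13
 blob [122. 380.] 1297 c [0.312 0.646 0.077] zmax 0.103
```

```bash
python3 - <<'E'
from station import r,cams
s=r.sense(); print(s["time_s"],s["tcp_pos"],s["ee_rot"],s["wrist_force"],s["gripper_width"])
i=cams.camera_info("wrist"); import numpy as np
print(np.round(-i["R"].T@i["t"],3)); print(i["R"].round(3))
E
```

```text
0.1 [ 0.21636088 -0.5858031   0.22160158] [[-9.38136910e-01 -3.46263769e-01 -7.35576488e-04]
 [-3.46264540e-01  9.38135283e-01  1.74912944e-03]
 [ 8.44101060e-05  1.89562694e-03 -9.99998200e-01]] [ 0.36690472  0.62200954 -0.81026931] 1.0014745140573917
[ 0.139 -0.614  0.385]
[[-0.347  0.938  0.001]
 [ 0.895  0.331  0.297]
 [ 0.279  0.104 -0.955]]
```

>>> play_rows(commands="0.85 0.98 0 0 0 0;0.85 0.98 0 0 0 0;0.85 0.98 0 0 0 0;0.85 0.98 0 0 0 0;0.85 0.98 0 0 0 0;0.85 0.98 0 0 0 0;0.85 0.98 0 0 0 0;0.85 0.98 0 0 0 -0.1;0 0 0 0 0 0;0 0 0 0 0 0", grip=50)

```text
time_s: 1.1
tcp_pos: [0.4208, -0.3503, 0.2222]
ee_rot: [[-0.943, -0.334, -0.001], [-0.334, 0.943, 0.0], [0.001, 0.001, -1.0]]
wrist_force: [0.4, -0.5, 0.1]
gripper_width: 0.574
gripper_force: 0.0
```

```bash
python3 - <<'E'
from station import r,cams
from h import *
s=r.sense(); i=cams.camera_info("wrist"); p,d=cams.capture("wrist")
cv2.imwrite("pics/w1.png",p); np.savez("pics/w1.npz",p=p,d=d,**i)
X=cloud(d,i["mtx"],i["R"],i["t"])
m=red(p)&(d>0)&(X[...,2]>.038)&(X[...,2]<.055)&(abs(X[...,0]-.44)<.09)&(abs(X[...,1]+.34)<.07)
q=X[m]; print(len(q),np.median(q,0),rect(q))
P=X[(d>0)&(X[...,2]>.003)&(X[...,2]<.012)&(abs(X[...,0]-.44)<.1)&(abs(X[...,1]+.34)<.085)]; print(len(P),rect(P),np.median(P[:,2]))
print(s["time_s"],s["tcp_pos"],np.degrees(np.arctan2(-s["ee_rot"][0][1],s["ee_rot"][1][1])))
E
```

```text
852 [ 0.43880807 -0.3418397   0.04414943] ((441.3677673339844, -341.30767822265625), (98.00414276123047, 12.819522857666016), 19.99219512939453)
7576 ((438.9612731933594, -339.61151123046875), (197.79869079589844, 169.1946563720703), 0.3890089988708496) 0.007438352938971689
1.1 [ 0.42079995 -0.35030022  0.22217682] 19.521643116838113
```

View pics/w1.png

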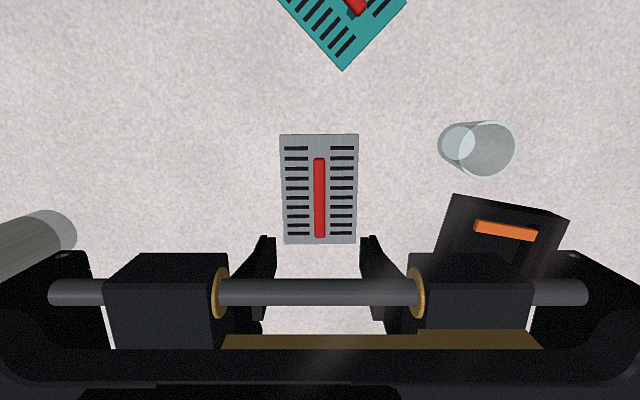

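The wrist view shows the steel cover at (319,190), lined up with the gripper, with the tumbler to the right at (478,150). The handle centre measures (0.441,-0.341) at yaw about 20°. I'll descend on it.

>>> play_rows(commands="0.34 0.15 -0.8 0 0 0.03;0.34 0.15 -1 0 0 0;0 0 -1 0 0 0;0 0 -1 0 0 0;0 0 -1 0 0 0;0 0 -1 0 0 0;0 0 -0.6 0 0 0;0 0 -0.3 0 0 0;0 0 0 0 0 0;0 0 0 0 0 0")

```text
time_s: 2.15
tcp_pos: [0.4412, -0.3429, 0.0223]
ee_rot: [[-0.942, -0.336, 0.001], [-0.336, 0.942, -0.001], [-0.001, -0.001, -1.0]]
wrist_force: [1.2, 0.1, 0.6]
gripper_width: 0.574
gripper_force: 0.0
```

>>> play_rows(commands="0 0 0 0 0 0;0 0 0 0 0 0;0 0 0 0 0 0;0 0 0 0 0 0;0 0 0 0 0 0;0 0 0 0 0 0;0 0 0 0 0 0;0 0 0 0 0 0", grip=4)

```text
time_s: 2.95
tcp_pos: [0.4409, -0.3418, 0.0217]
ee_rot: [[-0.942, -0.337, -0.0], [-0.337, 0.942, 0.0], [0.0, 0.0, -1.0]]
wrist_force: [-0.9, 2.1, 1.6]
gripper_width: 0.159
gripper_force: 30.2
```

>>> play_rows(commands="0 0 0.4 0 0 0;0 0 0.9 0 0 0;0 0 0.95 0 0 0;0 0 0.95 0 0 0;0 0 0.95 0 0 0;0 0 0.95 0 0 0;0.53 0.84 0.85 0 0 -0.127;0.53 0.84 0 0 0 -0.127;0.53 0.84 0 0 0 -0.127;0.53 0.84 0 0 0 -0.127;0.53 0.84 0 0 0 -0.127;0.53 0.84 0 0 0 -0.127;0.53 0.84 0 0 0 -0.127;0.53 0.84 0 0 0 -0.127;0.53 0.84 0 0 0 -0.127;0.53 0.84 0 0 0 -0.127;0 0 0 0 0 0;0 0 0 0 0 0;0 0 0 0 0 0")

```text
time_s: 4.85
tcp_pos: [0.5992, -0.0906, 0.1998]
ee_rot: [[-0.988, -0.152, -0.001], [-0.152, 0.988, 0.0], [0.001, 0.0, -1.0]]
wrist_force: [-0.8, 0.1, -3.4]
gripper_width: 0.158
gripper_force: 30.2
```

```bash
python3 - <<'E'
from station import r,cams
from h import *
s=r.sense(); i=cams.camera_info("wrist"); p,d=cams.capture("wrist")
cv2.imwrite("pics/w2.png",p); np.savez("pics/w2.npz",p=p,d=d,**i)
X=cloud(d,i["mtx"],i["R"],i["t"])
m=(d>0)&(X[...,2]>.033)&(X[...,2]<.048)&(abs(X[...,0]-.463)<.13)&(abs(X[...,1]+.092)<.1)&(p.max(-1)<80)
q=X[m]; print(len(q),rect(q),q.min(0),q.max(0))
print(s["time_s"],s["tcp_pos"],np.degrees(np.arctan2(-s["ee_rot"][0][1],s["ee_rot"][1][1])))
E
```

```text
3278 ((473.47406005859375, -89.53643798828125), (112.50830841064453, 134.3140106201172), 9.209010124206543) [ 0.40891691 -0.16353586  0.03308537] [ 0.53910869 -0.01566749  0.04388337]
4.85 [ 0.59917716 -0.09056889  0.19981341] 8.720119799065262
```

View pics/w2.png

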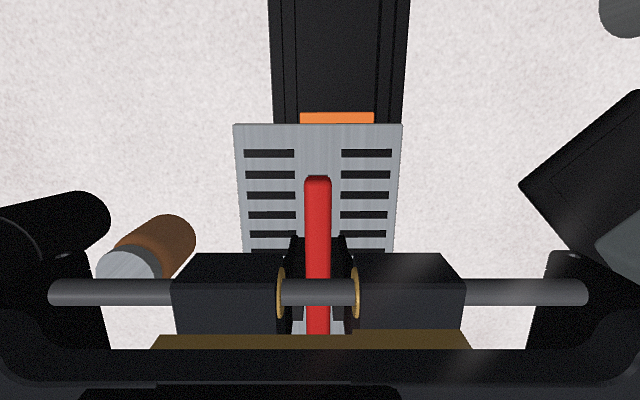

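The wrist view shows the cover held straight, with the bar at x≈317 and the plate spanning columns 234–402. Tray width reads 134 mm, which matches its given size. The tray centre is about (0.463,-0.092).

>>> play_rows(commands="-0.75 0 0 0 0 0;-0.75 0 0 0 0 0;-0.75 0 0 0 0 0;-0.75 0 0 0 0 0;-0.75 0 0 0 0 0;-0.78 -0.04 0 0 0 0.02;0 0 -0.8 0 0 0;0 0 -0.9 0 0 0;0 0 -0.9 0 0 0;0 0 -0.9 0 0 0;0 0 -0.7 0 0 0;0 0 -0.1 0 0 0;0 0 0 0 0 0;0 0 0 0 0 0")

```text
time_s: 6.3
tcp_pos: [0.4651, -0.0915, 0.0724]
ee_rot: [[-0.988, -0.155, 0.003], [-0.155, 0.988, 0.0], [-0.003, -0.0, -1.0]]
wrist_force: [0.7, -0.5, -2.6]
gripper_width: 0.158
gripper_force: 30.2
```

>>> play_rows(commands="0 0 -0.1 0 0 0;0 0 -0.1 0 0 0;0 0 -0.1 0 0 0;0 0 -0.1 0 0 0;0 0 0 0 0 0")

```text
time_s: 6.8
tcp_pos: [0.4637, -0.0913, 0.0586]
ee_rot: [[-0.988, -0.155, -0.001], [-0.155, 0.988, -0.0], [0.001, 0.0, -1.0]]
wrist_force: [-0.4, 1.1, -3.3]
gripper_width: 0.16
gripper_force: 30.2
```

>>> play_rows(commands="0 0 -0.05 0 0 0;0 0 -0.05 0 0 0;0 0 -0.05 0 0 0;0 0 0 0 0 0")

```text
time_s: 7.2
tcp_pos: [0.4643, -0.0912, 0.0547]
ee_rot: [[-0.988, -0.155, 0.0], [-0.155, 0.988, -0.0], [-0.0, -0.0, -1.0]]
wrist_force: [-0.1, -0.1, -1.4]
gripper_width: 0.162
gripper_force: 30.0
```

>>> play_rows(commands="0 0 -0.05 0 0 0;0 0 -0.05 0 0 0;0 0 -0.03 0 0 0;0 0 0 0 0 0")

```text
time_s: 7.6
tcp_pos: [0.4641, -0.0913, 0.0508]
ee_rot: [[-0.988, -0.155, 0.0], [-0.155, 0.988, -0.0], [-0.0, -0.0, -1.0]]
wrist_force: [-1.3, 1.0, 3.2]
gripper_width: 0.159
gripper_force: 30.2
```

>>> play_rows(commands="0 0 -0.03 0 0 0;0 0 -0.03 0 0 0;0 0 0 0 0 0")

```text
time_s: 7.9
tcp_pos: [0.4641, -0.0913, 0.0496]
ee_rot: [[-0.988, -0.156, 0.0], [-0.156, 0.988, -0.0], [-0.0, -0.0, -1.0]]
wrist_force: [-3.8, 0.6, 10.2]
gripper_width: 0.157
gripper_force: 30.3
```

>>> play_rows(commands="0 0 -0.03 0 0 0;0 0 -0.03 0 0 0;0 0 0 0 0 0")

```text
time_s: 8.2
tcp_pos: [0.4642, -0.0913, 0.0496]
ee_rot: [[-0.988, -0.156, 0.0], [-0.156, 0.988, -0.001], [-0.0, -0.001, -1.0]]
wrist_force: [-7.6, 2.7, 24.7]
gripper_width: 0.157
gripper_force: 30.0
```

>>> play_rows(commands="0 0 0.1 0 0 0;0 0 0 0 0 0;0 0 0 0 0 0;0 0 0 0 0 0;0 0 0 0 0 0", grip=40)

```text
time_s: 8.7
tcp_pos: [0.4639, -0.0913, 0.0496]
ee_rot: [[-0.988, -0.155, -0.001], [-0.155, 0.988, -0.0], [0.001, 0.0, -1.0]]
wrist_force: [-0.2, -0.3, 0.1]
gripper_width: 0.442
gripper_force: 0.0
```

>>> play_rows(commands="0 0 0.5 0 0 0;0 0 0.9 0 0 0;0 0 0.9 0 0 0;0.9 0 0.9 0 0 0;0.9 0 0.9 0 0 0;0.5 0 0.9 0 0 0;0 0 0 0 0 0;0 0 0 0 0 0")

```text
time_s: 9.5
tcp_pos: [0.5328, -0.0911, 0.1996]
ee_rot: [[-0.988, -0.155, -0.001], [-0.155, 0.988, 0.001], [0.0, 0.001, -1.0]]
wrist_force: [-0.6, -0.2, -0.7]
gripper_width: 0.464
gripper_force: 0.0
```

```bash
python3 - <<'E'
from station import r,cams
from h import *
def fit(q):
    A=np.c_[q[:,:2]-q[:,:2].mean(0),np.ones(len(q))]
    z=q[:,2]; k=np.ones(len(z),bool)
    for _ in range(5):
        c=np.linalg.lstsq(A[k],z[k],rcond=None)[0]; k=abs(z-A@c)<.003
    return c,k.sum()
for n in ("wrist","side"):
    i=cams.camera_info(n); p,d=cams.capture(n); np.savez(f"pics/{n}3.npz",p=p,d=d,**i); cv2.imwrite(f"pics/{n}3.png",p)
    X=cloud(d,i["mtx"],i["R"],i["t"]); near=(d>0)&(abs(X[...,0]-.463)<.11)&(abs(X[...,1]+.092)<.09)
    h=p.astype(int); q=X[near&(X[...,2]>.024)&(X[...,2]<.046)&(h.min(-1)>90)&(h.max(-1)-h.min(-1)<30)]
    print(n,'plate',len(q),rect(q),fit(q))
    q=X[near&red(p)&(X[...,2]>.055)]; print('handle',len(q),rect(q),np.median(q,0))
E
```

```text
wrist plate 9245 ((466.7810974121094, -90.6776123046875), (177.06088256835938, 134.4188995361328), 9.091836929321289) (array([-0.00016931, -0.00116929,  0.03539681]), np.int64(9160))
handle 1490 ((465.18865966796875, -90.67546081542969), (98.91616821289062, 13.044588088989258), 9.174234390258789) [ 0.4617159  -0.09139598  0.07214945]
side plate 569 ((470.5716247558594, -91.39073181152344), (167.30242919921875, 136.65554809570312), 8.77376937866211) (array([-0.00186937,  0.00420705,  0.03376294]), np.int64(522))
handle 91 ((461.9423522949219, -92.00721740722656), (97.73887634277344, 15.803705215454102), 9.064433097839355) [ 0.46135754 -0.08976033  0.07003131]
```

View pics/wrist3.png

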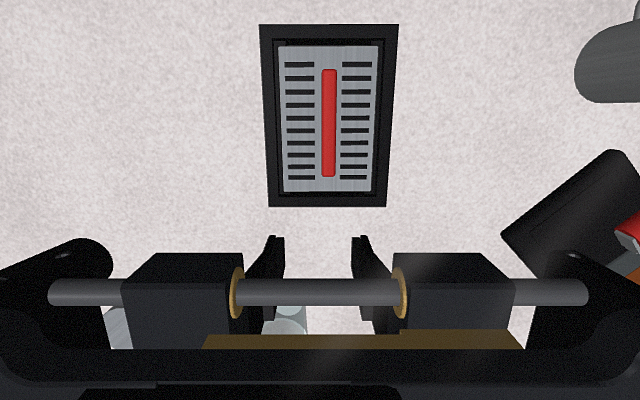

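The wrist view shows the cover level inside the tray, with the handle at (329,123). The fitted slope is about 0.001 and the plate's height matches its seat. Next is the tamper, so I'll stage in front of it, yaw and then lean.

>>> play_rows(commands="-0.66 0.89 0.11 0 0 0.875;-0.66 0.89 0.11 0 0 0.875;-0.66 0.89 0.11 0 0 0.875;-0.66 0.89 0.11 0 0 0.875;-0.66 0.89 0.11 0 0 0.875;-0.66 0.89 0.11 0 0 0.875;0 0 0 0 0 0;0 0 0 0.66 -0.48 0;0 0 0 0.66 -0.48 0;0 0 0 0.66 -0.48 0;0 0 0 0.66 -0.48 0;0 0 0 0.66 -0.48 0;0 0 0 0 0 0;0 0 0 0 0 0", grip=0)

```text
time_s: 11.0
tcp_pos: [0.4141, 0.0672, 0.2191]
ee_rot: [[-0.486, -0.807, 0.334], [-0.665, 0.59, 0.458], [-0.567, 0.001, -0.824]]
wrist_force: [1.2, 0.5, 0.2]
gripper_width: 0.004
gripper_force: 0.0
```

```bash
python3 - <<'E'
from station import r,cams
from h import *
s=r.sense(); i=cams.camera_info("wrist"); p,d=cams.capture("wrist")
cv2.imwrite("pics/w4.png",p); np.savez("pics/w4.npz",p=p,d=d,**i)
X=cloud(d,i["mtx"],i["R"],i["t"])
q=X[red(p)&(d>0)&(abs(X[...,0]-.508)<.05)&(abs(X[...,1]-.198)<.05)&(X[...,2]>.08)&(X[...,2]<.14)]
u=np.array([.588,.809]); v=np.array([-.809,.588])
print(len(q),np.median(q,0),'u',np.percentile(q[:,:2]@u,[2,98]),'v',np.percentile(q[:,:2]@v,[2,98]),'z',np.percentile(q[:,2],[2,98]))
print(s["tcp_pos"],s["ee_rot"],s["joints"],s["wrist_force"])
E
```

```text
144 [0.50156296 0.19365099 0.11100716] u [0.45050789 0.45417209] v [-0.30367476 -0.27771054] z [0.10472841 0.11541887]
[0.41406009 0.06716166 0.2190704 ] [[-4.86178311e-01 -8.07482256e-01  3.34070436e-01]
 [-6.64895056e-01  5.89891510e-01  4.58194906e-01]
 [-5.67049570e-01  6.42644138e-04 -8.23683418e-01]] [ 11.44229593  -6.02181173 -29.90284585 -33.25356437 -44.27699122
 -27.90850431] [1.15916077 0.4748767  0.17854286]
```

View pics/w4.png

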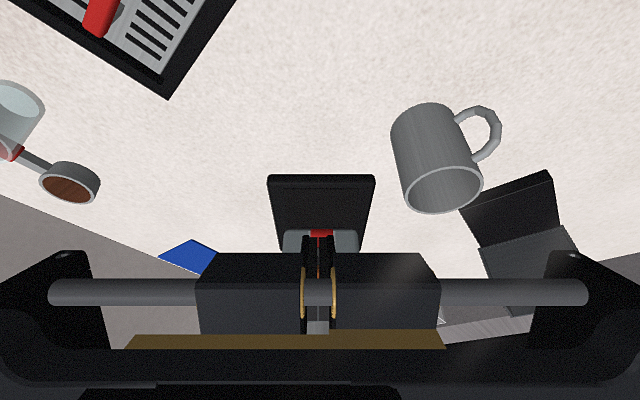

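The wrist view shows the foot plate at (320,205) and the red roller at (320,233), centred just beyond the shut fingers. The pitcher is well clear at (437,160). I'll move to just above the roller.

>>> play_rows(commands="0.49 0.714 -0.384 0 0 0;0.49 0.714 -0.384 0 0 0;0.49 0.714 -0.384 0 0 0;0.49 0.714 -0.384 0 0 0;0.49 0.714 -0.384 0 0 0;0.49 0.714 -0.384 0 0 0;0 0 0 0 0 0;0 0 0 0 0 0")

```text
time_s: 11.85
tcp_pos: [0.5017, 0.1989, 0.1497]
ee_rot: [[-0.481, -0.812, 0.331], [-0.668, 0.584, 0.461], [-0.568, 0.001, -0.823]]
wrist_force: [-0.2, -0.1, 0.5]
gripper_width: 0.008
gripper_force: 0.0
```

>>> play_rows(commands="0 0 -0.25 0 0 0;0 0 -0.25 0 0 0;0 0 -0.2 0 0 0;0 0 0 0 0 0;0 0 0 0 0 0")

```text
time_s: 12.35
tcp_pos: [0.5024, 0.197, 0.1295]
ee_rot: [[-0.483, -0.809, 0.335], [-0.665, 0.588, 0.461], [-0.57, -0.0, -0.822]]
wrist_force: [0.2, -0.6, 0.1]
gripper_width: 0.005
gripper_force: 0.0
```

>>> play_rows(commands="0 0 -0.15 0 0 0;0 0 -0.15 0 0 0;0 0 -0.15 0 0 0;0 0 0 0 0 0;0 0 0 0 0 0")

```text
time_s: 12.85
tcp_pos: [0.5023, 0.1973, 0.116]
ee_rot: [[-0.483, -0.81, 0.334], [-0.665, 0.587, 0.461], [-0.57, 0.0, -0.822]]
wrist_force: [-0.2, -0.1, 1.7]
gripper_width: 0.004
gripper_force: 1.0
```

>>> play_rows(commands="0 0 -0.1 0 0 0;0 0 -0.1 0 0 0;0 0 0 0 0 0;0 0 0 0 0 0")

```text
time_s: 13.25
tcp_pos: [0.5023, 0.1974, 0.11]
ee_rot: [[-0.483, -0.81, 0.334], [-0.665, 0.587, 0.461], [-0.57, 0.0, -0.822]]
wrist_force: [-1.3, -1.4, 1.9]
gripper_width: 0.005
gripper_force: 1.3
```

>>> play_rows(commands="0 0 -0.05 0 0 0;0 0 -0.05 0 0 0;0 0 0 0 0 0;0 0 0 0 0 0")

```text
time_s: 13.65
tcp_pos: [0.5022, 0.1974, 0.107]
ee_rot: [[-0.483, -0.81, 0.334], [-0.665, 0.587, 0.461], [-0.57, 0.0, -0.822]]
wrist_force: [-1.6, -1.4, 1.6]
gripper_width: 0.005
gripper_force: 1.4
```

>>> play_rows(commands="0 0 -0.05 0 0 0;0 0 0 0 0 0;0 0 0 0 0 0")

```text
time_s: 13.95
tcp_pos: [0.5023, 0.1974, 0.1055]
ee_rot: [[-0.483, -0.81, 0.334], [-0.665, 0.587, 0.461], [-0.57, 0.0, -0.822]]
wrist_force: [-0.7, -2.5, 3.5]
gripper_width: 0.007
gripper_force: 1.5
```

>>> play_rows(commands="0 0 -0.04 0 0 0;0 0 0 0 0 0;0 0 0 0 0 0")

```text
time_s: 14.25
tcp_pos: [0.5023, 0.1974, 0.1043]
ee_rot: [[-0.482, -0.81, 0.334], [-0.665, 0.587, 0.461], [-0.57, 0.0, -0.822]]
wrist_force: [-1.0, -1.0, 2.5]
gripper_width: 0.007
gripper_force: 1.5
```

>>> play_rows(commands="0 0 -0.03 0 0 0;0 0 0 0 0 0;0 0 0 0 0 0")

```text
time_s: 14.55
tcp_pos: [0.5023, 0.1973, 0.1038]
ee_rot: [[-0.482, -0.81, 0.335], [-0.665, 0.587, 0.461], [-0.57, -0.0, -0.822]]
wrist_force: [-1.4, -2.8, 5.6]
gripper_width: 0.008
gripper_force: 3.2
```

>>> play_rows(commands="0 0 -0.015 0 0 0;0 0 0 0 0 0;0 0 0 0 0 0")

```text
time_s: 14.85
tcp_pos: [0.5023, 0.1973, 0.1036]
ee_rot: [[-0.482, -0.81, 0.335], [-0.665, 0.587, 0.462], [-0.57, -0.001, -0.821]]
wrist_force: [-2.6, -3.2, 6.6]
gripper_width: 0.008
gripper_force: 4.2
```

The force has jumped from about 2.5 N to 6.6 N and the tool has almost stopped moving, so the switch has clicked. I'll let go and back off.

>>> play_rows(commands="0 0 0.3 0 0 0;0 0 0.6 0 0 0;0 0 0.7 0 0 0;-0.4 -0.6 0.6 0 0 0;-0.49 -0.714 0.384 0 0 0;-0.49 -0.714 0.384 0 0 0;-0.49 -0.714 0.2 0 0 0;0 0 0 0 0 0;0 0 0 0 0 0")

```text
time_s: 15.75
tcp_pos: [0.4462, 0.115, 0.1981]
ee_rot: [[-0.483, -0.809, 0.335], [-0.664, 0.588, 0.461], [-0.57, 0.0, -0.821]]
wrist_force: [-0.2, 0.4, -0.6]
gripper_width: 0.006
gripper_force: 0.0
```

```bash
python3 - <<'E'
from station import r,cams
from h import *
s=r.sense(); print(s["time_s"],s["tcp_pos"],s["wrist_force"])
p,d=cams.capture("side"); i=cams.camera_info("side"); cv2.imwrite("pics/side5.png",p)
X=cloud(d,i["mtx"],i["R"],i["t"])
w=np.zeros(d.shape,bool); w[224:260,240:275]=1
print(np.median(X[w&red(p)&(d>0)],0))
h=X[red(p)&(d>0)&(abs(X[...,0]-.463)<.1)&(abs(X[...,1]+.09)<.08)&(X[...,2]>.055)]
if len(h)>5: print(rect(h),np.median(h,0))
E
```

```text
15.75 [0.44618172 0.11502788 0.19813544] [-0.17978328  0.37374722 -0.64702905]
[0.50338543 0.20114501 0.11959309]
((455.40509033203125, -91.7770004272461), (86.46180725097656, 15.024768829345703), 10.232215881347656) [ 0.45115609 -0.09190216  0.07052281]
```

View pics/side5.png

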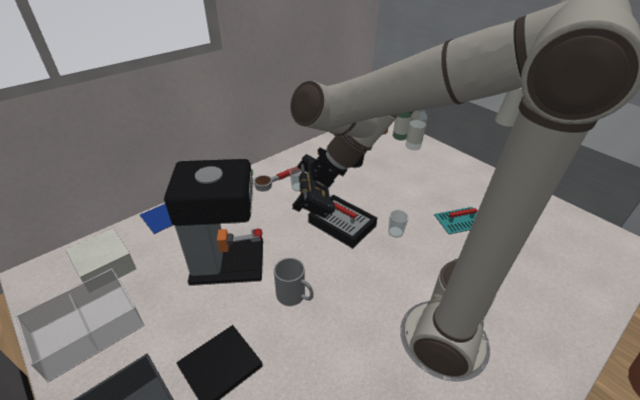

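The side view shows the cover in the tray at (342,218), the roller back at its rest position at (257,233), the bystanders in place and the arm clear.

```bash
python3 -c "
from station import r
print(r.finish_job())"
```

```text
the job is handed in; nothing more can be done
None
```

I handed the job in at about 16 s of robot time, and it returned no verdict: the cover measured level and home on the tray's ledge, the roller switch was pressed to its click (about 7 N, below the overtravel force) and sprang back, and the bystanders in view looked unmoved.

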